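# Hold the comb in the UV sanitiser

## Robot

A 6-joint arm with a two-finger parallel gripper is mounted at the origin on a cart in front of the work surface, level with it; the furniture and walls round the work are solid. World frame = base frame: x ahead of the robot, y to its left, z up, the work surface at z = 0. Lengths are in m, angles in rad, forces in N, time in s.
With the tool pointing down it reaches from about 0.375 to 0.925 m from the base axis. Payload 5.7 kg.
Tool frame: the origin (TCP) lies at the very end of the fingers, on their centre line; the grasp point (between the pads) lies 19 mm behind it (grip_depth is the z of the grasp point in the tool frame, in m); z points along the fingers, y is the line along which they close (so a half turn about z gives the same grasp; the last joint's range is limited). The gripper opens to 85 mm and grips with 20 to 120 N. Pads are 22 mm wide; open, the fingers measure 114 mm over their backs; the gripper's body (76 mm by 85 mm) begins 54 mm behind the grasp point. The pads swing forward as they close: fully open they stand 13 mm farther back than shut.
Start: joints at [1.119, 0.359, 1.51, -0, 1.272, -0.115], TCP at [0.198, 0.566, 0.231] pointing down, gripper open.
Joint ranges: [-2.97, 2.97], [-1.01, 2.36], [0.21, 2.38], [-0.96, 4.11], [0.2, 2.71], [-2.98, 2.98]. Speed limits (rad/s): [2.39, 2.39, 3.14, 3.14, 3.14, 3.14].

## Interface

Orientations are given as a unit quaternion [x, y, z, w].
In Python, from station import * gives the robot as it stands. The module is installed in compiled form; this text tells all that it offers.
- The arm moves only by the tool move_arm, never from a script. Its argument "increments" is a list of rows, each a list of 5 numbers: the shift along the tool's x, y, z in m, then the turn about the tool's z in rad, then the closure, from -1 (fully open) to 1 (shut). A call has 1 to 5 rows; each row is the pose to reach, as a shift and turn from the pose commanded when the call began, along the tool's axes at that moment; what a row does not reach only later rows make up. A row lasts 1/8 s, in which the tool goes at most 62.5 mm and 10.7 degrees, less where a joint would pass 70% of its speed; a pose out of reach is approached as far as the arm can. A call with a gripper value outside its range is refused whole. The fingers move at their own pace and stop on an object; the grip force is fixed at half the most. Time passes only in rows, so rows that repeat a pose let the fingers close. It gives the time, the measured TCP pose, the force, the opening and the grip force at its end, in the units of the state.
- get_obs(): the state, without advancing time (a new reading comes with each control period).
- capture(name): name is "scene" or "top"; returns the picture (480x640x3 uint8, red, green, blue); there is no depth.
- calibration(name): a dict with "fx", "fy", "cx", "cy" (pixels), "D" ([k1, k2, p1, p2, k3] as OpenCV has them; the pictures are not rectified), "T" (4x4, takes a point from camera to world coordinates). Camera axes: x right, y down, z forward; pixel columns grow to the right and rows downward; lengths in m; the calibration is good to about 2 mm. A picture is of the moment at which its call begins. calibration takes no time and is no camera call.
- sign_off(): hands the job in; it is judged then, once.
The state is a dict: "t": time; "joint_pos": joint angles; "qvel": joint speeds; "joint_efforts": joint torques, N m; "position": TCP position; "tcp_rot": TCP orientation; "contact_force": force on the tool from outside, world axes, zero at the start; "ft_torque": the same for the moment, N m; "grip_width": finger opening in m; "gripper_force": force on a finger pad.
Only numpy, scipy, OpenCV 4.12 (cv2) and the standard library are available. Lean on these libraries where they do the work, as an engineer would, in place of code of your own. Each camera call takes 0.05 s, during which the arm holds its last target. There are 200 camera calls.

## Task

The blue comb has to be sanitised: slide the shutter on top of the comb sanitiser fully open to its end stop, then take the comb out of its stand and lower its toothed end straight down through the slot until at least the lower half of the teeth is inside, clear of the bottom. Finish while still holding the comb there in the gripper, upright and still and not forced against the slot; do not let go. Leave the mug, the pot and the dropper bottle where they stand.

Things in the scene. Friction and masses are not known exactly. Their poses are not given: they have to be found in the camera images.
- sanitiser: UV comb sanitiser, a fixed, hollow white box 100 (x) x 150 (y) x 95 (z) mm with a grey lid. Origin at the centre of its underside, z up; yaw varies. Lid's top at z = 95 mm, lid 10 mm thick, inner floor 90 mm below the lid's top. Two 7 mm high guide rails run along y on the lid at x = -43 and 43 mm; between them slides the shutter.
- slot (a point): Centre of the slot at the level of the lid's top (sanitiser frame 0, -30, 95 mm), axes as the sanitiser's. An upright through opening, 58 mm long along x and 12 mm wide along y: 2 mm of clearance on each side of the comb's 54 x 8 mm, with a 1.5 mm chamfer. Covered by the shutter at the start.
- shutter (a joint): Position of the shutter along the sanitiser's +y, in m: 0 closed, 0.050 fully open at its end stop; starts between 0 and 0.012. Slides with about 1.5 N of friction, stays where it is left. A blue plate 76 (x) x 64 (y) x 4 mm on the lid (its top 4.5 mm above the lid) with a black upright grip tab.
- shutter_grip (a point): Point in the middle of the shutter's black grip tab, 22 mm above the lid's top; it moves with the shutter. The tab is 40 mm along x, 12 mm along y, and rises from 4 to 34 mm above the lid. Axes as the sanitiser's. The tab can be pinched from above or pushed along the sanitiser's +y.
- comb_stand: Fixed wooden block 90 (x) x 44 (y) mm on a dark steel foot 110 x 70 x 6 mm, 75 mm high in all, with an upright pocket 57 (x) x 11 (y) mm, 69 mm deep, in which the comb stands with its handle up. Origin at the centre of its underside, z up; yaw varies.
- comb: Blue wide-tooth comb, 54 (x) x 241 (y, length) x 8 (z) mm, 45 g. Starts upright in the stand: its +y (handle end) up, x along the stand's x, +z along the stand's -y. Origin mid-length, midway across the 54 mm, on one flat face (z = 0; the other is z = 8 mm). Spine and handle: a straight bar, x -27 to -2 mm, y -120 to 120 mm; teeth: x -8 to 26, y -116 to -4 mm.
- comb_tip (a point): Middle of the comb's lower, toothed end: comb frame (0, -120, 4) mm, axes as the comb's. It is the centre of the 54 x 8 mm section that goes through the slot.
- comb_grip (a point): Grip point on the comb's handle, 200 mm above the toothed end and 40 mm below the comb's top: comb frame (-14.5, 80, 4) mm, axes as the comb's. The handle is 8 mm thick here along comb z and at most 25 mm wide along comb x, and can be gripped from above.
- mug: White mug, 78 x 110 x 97 mm, a bystander. Origin at the centre of its underside.
- pot: Round white pot with a red band, 68 mm across and 43 mm high, a bystander. Origin at the centre of its underside.
- dropper_bottle: Small brown dropper bottle, 33 mm across and 102 mm high, a bystander. Origin at the centre of its underside.

How it is judged:
By the outcome, as a careful person would: the job done as asked, in the order asked, and still so for the second after the job is handed in, while the arm keeps its last pose, push and grip.
It also fails if it takes over 67 s, if anything falls off the work surface, if the arm or the gripper's body presses on something with over 40 N, if the wrist force passes 120 N, or if a joint passes its speed limit or range.

## Working session

There is one attempt and no reset: what is moved stays moved. The work goes in short steps, Python scripts to look and compute and a tool call to move; the robot and the scene stay as the last step left them, time stands still between calls to the robot, and variables do not carry over. Pictures are saved under pics/ and viewed, at most 11 in all, crops included, and the job is handed in when it is done.

Besides the shell and the picture viewer there is one more tool, called after "Request:" by a JSON object that holds its "method" and its "body". move_arm: Moves the arm, as the interface text tells. Its arguments: {"type":"object","properties":{"increments":{"type":"array"}},"required":["increments"]}

```bash
mkdir -p pics; python3 - <<'E'
from station import *
import cv2
o=get_obs();print(o)
for n in("scene","top"):
    cv2.imwrite(f"pics/{n}0.png",capture(n)[:,:,::-1]);print(calibration(n))
E
```

```text
{'t': 0.0, 'joint_pos': array([ 1.11889663e+00,  3.59501393e-01,  1.51147629e+00,  1.06313641e-05,
        1.27247012e+00, -1.15075565e-01]), 'qvel': array([-0.00048678, -0.00092908,  0.00134391, -0.00118037,  0.0010528 ,
       -0.00055558]), 'joint_efforts': array([-9.41688049e-04, -5.27599525e+01, -2.78620344e+01, -7.51651587e-04,
        1.30419506e-02, -7.12421610e-06]), 'position': array([0.19797964, 0.56566069, 0.23043903]), 'tcp_rot': array([ 1.67618566e-01,  9.85851488e-01, -8.89129864e-04, -2.64324497e-04]), 'contact_force': array([-0.48532142, -0.2248034 , -0.42718052]), 'ft_torque': array([-0.09865625,  0.04893095,  0.00468792]), 'gripper_force': 0.0, 'grip_width': 0.08581115084225478}
{'fx': 567.1133596462756, 'fy': 567.1133596462756, 'cx': 324.0968400547391, 'cy': 226.67631962583002, 'D': array([0.05731198, 0.        , 0.        , 0.        , 0.        ]), 'T': array([[ 0.64584965, -0.37116586,  0.66716874, -0.2469139 ],
       [-0.76346231, -0.31183812,  0.56558137, -0.69319118],
       [-0.00187585, -0.87463872, -0.48477169,  0.73362712],
       [ 0.        ,  0.        ,  0.        ,  1.        ]])}
{'fx': 470.34929907791593, 'fy': 470.34929907791593, 'cx': 316.82091517336534, 'cy': 241.0381519811087, 'D': array([-0.11406414,  0.        ,  0.        ,  0.        ,  0.        ]), 'T': array([[ 0.01535784, -0.98405808,  0.17718302,  0.42474888],
       [-0.99987709, -0.01455565,  0.00582645, -0.00785695],
       [-0.00315455, -0.17725073, -0.98416067,  0.99023971],
       [ 0.        ,  0.        ,  0.        ,  1.        ]])}
```

View pics/scene0.png

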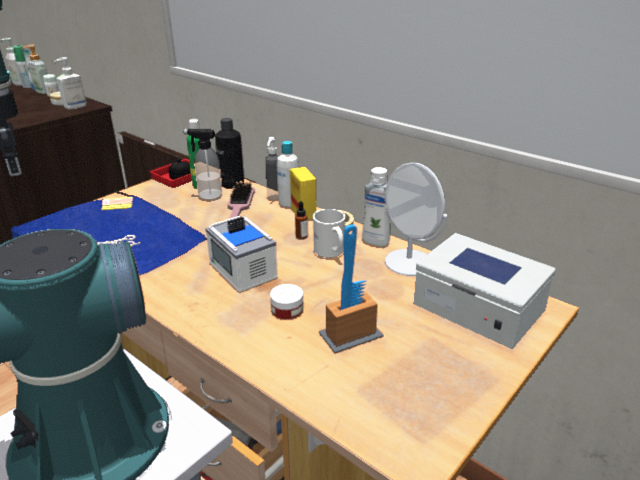

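View pics/top0.png

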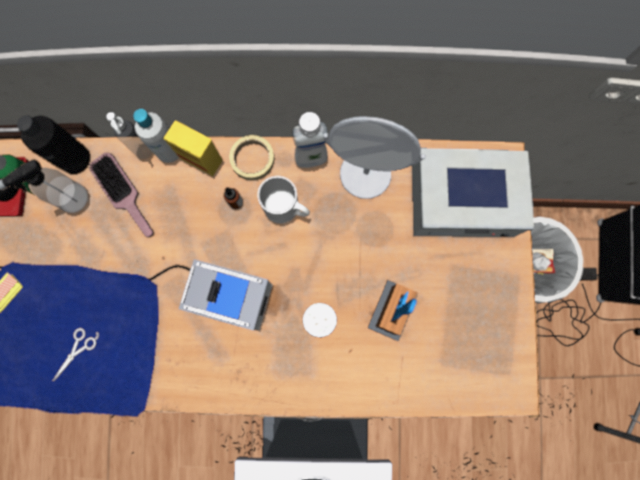

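Scene: the sanitiser is at about (242,252) in the scene view and (228,293) in the top view. The comb stand is at about (352,318) and (396,310), and the pot is between them. The tab sits left of the blue plate. I'll zoom in next.

```bash
python3 - <<'E'
import cv2,numpy as np
a=cv2.imread("pics/top0.png");b=cv2.imread("pics/scene0.png")
r=lambda im,x,y,w,h,s:cv2.resize(im[y:y+h,x:x+w],None,fx=s,fy=s,interpolation=cv2.INTER_CUBIC)
cv2.imwrite("pics/z1.png",np.vstack([np.hstack([r(a,175,255,100,80,4),r(a,355,270,100,80,4)])
 ,np.hstack([r(b,200,205,90,90,3),np.zeros((270,530-530+20,3),np.uint8),r(b,310,220,90,130,3)[:270],np.zeros((270,240,3),np.uint8)])[:, :800]]))
E
```

```text
(no output)
```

View pics/z1.png

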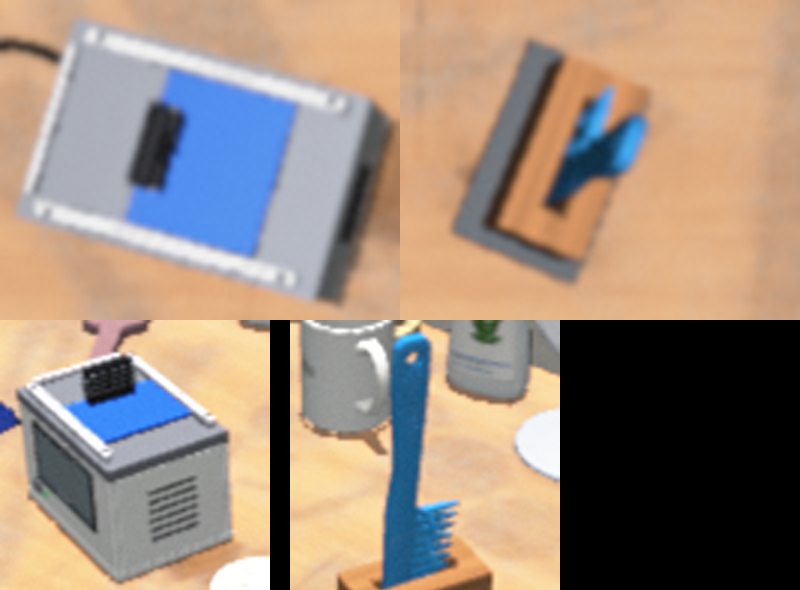

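```bash
cat > h.py <<'E'
import numpy as np,cv2
from station import *
from scipy.optimize import least_squares
from scipy.spatial.transform import Rotation as R
C={n:calibration(n) for n in("scene","top")}
def proj(n,P):
    c=C[n];Ti=np.linalg.inv(c["T"])
    K=np.array([[c["fx"],0,c["cx"]],[0,c["fy"],c["cy"]],[0,0,1]])
    return cv2.projectPoints(np.atleast_2d(P).astype(float),cv2.Rodrigues(Ti[:3,:3])[0],Ti[:3,3],K,c["D"])[0][:,0]
def w(p,P):
    P=np.atleast_2d(P)*1e-3;c,s=np.cos(p[2]),np.sin(p[2])
    return np.c_[c*P[:,0]-s*P[:,1]+p[0],s*P[:,0]+c*P[:,1]+p[1],P[:,2]]
def fit(obs,p0):
    f=lambda p:np.concatenate([(proj(n,w(p,P))-uv).ravel() for n,P,uv in obs])
    r=least_squares(f,p0,loss="soft_l1");return r.x,f(r.x).reshape(-1,2)
def uncrop(q,off,s,at=(0,0)): return (np.array(q,float)-at+.5)/s-.5+off
E
python3 - <<'E'
from h import *
np.set_printoptions(precision=4,suppress=True)
L=[[50,75,95],[50,-75,95],[-50,-75,95],[-50,75,95]]
t=uncrop([(78,18),(368,92),(315,298),(22,215)],(175,255),4)
s=uncrop([(125,352),(228,428),(110,465),(18,388)],(200,205),3,(0,320))
for o in([("top",L,t)],[("scene",L,s)],[("top",L,t),("scene",L,s)]):
    p,e=fit(o,[.35,.2,-.2]);print("san",p);print(e.round(1).tolist())
ts=uncrop([(298,100),(255,258),(127,218),(165,68)],(175,255),4)
f=lambda q:np.array([[38,-32+q,99.5],[-38,-32+q,99.5],[-38,32+q,99.5],[38,32+q,99.5]])
r=least_squares(lambda q:(proj("top",w(p,f(q[0])))-ts).ravel(),[0]);print("shutter centre y",r.x,r.fun)
tb=uncrop([(155,102),(185,108),(165,190),(130,186)],(175,255),4)
r=least_squares(lambda q:(proj("top",w(p,[0,q[0],115])).ravel()-tb.mean(0)),[0]);print("tab y",r.x,r.fun)
B=[[45,22,75],[45,-22,75],[-45,-22,75],[-45,22,75],[55,35,6],[-55,35,6],[-55,-35,6]]
tB=uncrop([(565,52),(650,92),(580,262),(495,225),(530,38),(455,232),(575,280)],(355,270),4,(400,0))
p2,e=fit([("top",B,tB)],[.4,-.2,-.385]);print("stand",p2,e.round(1).tolist())
S=[[45,-22,75],[-45,22,75]];print("scene corners",proj("scene",w(p2,S)),proj("scene",w(p2,[[-14.5,0,247],[-14.5,0,206]])),"measured top,grip",uncrop([(410,335),(408,395)],(310,220),3,(290,320)))
print("top: comb top,spine base",proj("top",w(p2,[[-14.5,0,247],[-14.5,0,206],[-14.5,0,75]])),uncrop([(640,130),(557,203)],(355,270),4,(400,0)))
E
```

```text
san [ 0.4819  0.1745 -0.2354]
[[-0.6, -0.6], [1.2, 0.2], [0.6, -0.0], [-1.4, 0.3]]
san [ 0.4839  0.1787 -0.2236]
[[0.8, -0.4], [0.2, -0.6], [-0.0, 1.4], [-1.4, -0.2]]
san [ 0.4821  0.1755 -0.2329]
[[-1.1, -0.6], [0.7, 0.0], [0.1, -0.2], [-1.8, 0.3], [1.5, 0.3], [0.5, 0.3], [-0.1, 2.2], [-1.0, 0.4]]
shutter centre y [-10.415] [-0.1668 -0.3383 -0.1253 -0.8579 -0.4306  0.5223  1.0755 -0.6286]
tab y [12.1217] [ 0.0994 -0.3765]
stand [ 0.4587 -0.162  -0.3933] [[0.4, 0.3], [-0.1, -0.9], [0.3, -0.3], [0.5, -0.1], [-0.1, -0.1], [-1.4, 0.1], [-0.2, 1.5]]
scene corners [[376.9162 303.6497]
 [324.7916 304.3428]] [[345.7318 227.4056]
 [345.355  247.3086]] measured top,grip [[349.6667 224.6667]
 [349.     244.6667]]
top: comb top,spine base [[412.9393 313.2751]
 [408.0503 313.9236]
 [395.3263 315.6008]] [[414.625 302.125]
 [393.875 320.375]]
```

```bash
python3 - <<'E'
from h import *
p2=[.4587,-.162,-.3933]
def draw(f,n,x,y,wd,h,s):
    im=cv2.imread(f);z=cv2.resize(im[y:y+h,x:x+wd],None,fx=s,fy=s,interpolation=cv2.INTER_CUBIC)
    def pl(P,c):
        q=((proj(n,w(p2,P))-(x,y)+.5)*s-.5).round().astype(np.int32);cv2.polylines(z,[q],True,c,1)
    pl([[-27,-4,247],[-2,-4,247],[-2,4,247],[-27,4,247]],(0,0,255))
    pl([[-27,-4,206],[-2,-4,206],[-2,4,206],[-27,4,206]],(255,0,255))
    pl([[-45,-22,75],[45,-22,75],[45,22,75],[-45,22,75]],(0,255,0))
    pl([[-28.5,-5.5,75],[28.5,-5.5,75],[28.5,5.5,75],[-28.5,5.5,75]],(0,255,255))
    return z
cv2.imwrite("pics/z2.png",np.hstack([draw("pics/top0.png","top",365,275,60,66,7),draw("pics/scene0.png","scene",318,218,64,100,4.62)[:462]]))
E
```

```text
(no output)
```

View pics/z2.png

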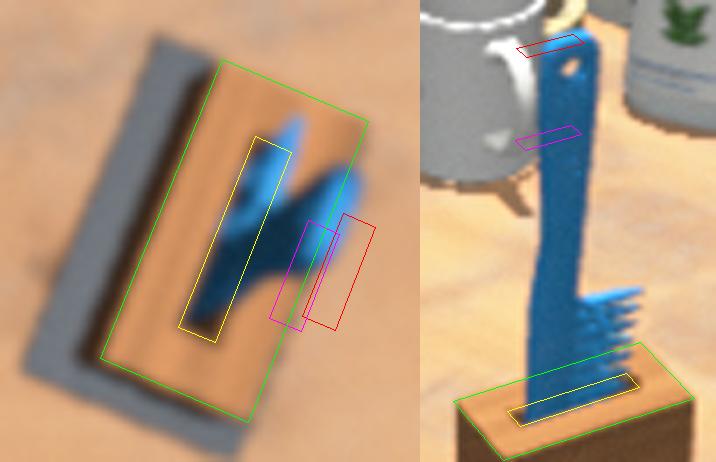

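The block outline matches well. The comb leans in its pocket towards +x: its handle top is about 13 mm (+x) and 6 mm (+y) off nominal, at about (335,210) in the left crop. Shutter first: I'll pinch the tab and slide it.

```bash
cat >> h.py <<'E'
SAN=np.array([.4825,.176,-.2329]);ST=np.array([.4587,-.162,-.3933])
def goto(pos,yaw):   # increments (tool axes) to put TCP at pos with tool y along world angle yaw+pi/2
    o=get_obs();Rt=R.from_quat(o["tcp_rot"]).as_matrix()
    d=Rt.T@(np.array(pos)-o["position"]);ty=np.arctan2(Rt[1,1],Rt[0,1])
    a=(ty-(yaw+np.pi/2)+np.pi/2)%np.pi-np.pi/2   # turn about tool z (down)
    print("inc",d.round(4),"turn",round(a,4),"at",o["position"].round(4),"tilt",Rt[:2,2].round(4),"F",o["contact_force"].round(2),"t",o["t"],"w",round(o["grip_width"],4))
E
python3 -c "
from h import *
t=w(SAN,[0,12,0])[0];print(t);goto([t[0],t[1],.19],SAN[2]);o=get_obs()
print(SAN, w(SAN,[0,60,0]))"
```

```text
[0.4852696  0.18767601 0.        ]
inc [-0.3961 -0.2618  0.0409] turn -0.1039 at [0.198  0.5657 0.2306] tilt [-0.0007 -0.0015] F [ 0.53  1.01 -0.76] t 0.1 w 0.0851
[ 0.4825  0.176  -0.2329] [[0.49634801 0.23438007 0.        ]]
```

Request:
{"method": "move_arm", "body": {"increments": [[-0.396, -0.262, 0.04, -0.104, -0.3], [-0.396, -0.262, 0.04, -0.104, -0.3], [-0.396, -0.262, 0.04, -0.104, -0.3], [-0.396, -0.262, 0.04, -0.104, -0.3], [-0.396, -0.262, 0.04, -0.104, -0.3]]}}

```text
t: 0.72
position: [0.3874, 0.3166, 0.2048]
tcp_rot: [0.116, 0.993, -0.0, -0.0]
contact_force: [0.4, 1.0, -0.0]
grip_width: 0.0556
gripper_force: 0.0
```

```bash
python3 -c "
from h import *
goto([.4853,.1877,.19],SAN[2])"
```

```text
inc [-0.125  -0.1028  0.0148] turn 0.0004 at [0.3874 0.3166 0.2048] tilt [-0.     -0.0001] F [ 0.35  0.96 -0.02] t 0.725 w 0.0556
```

Request:
{"method": "move_arm", "body": {"increments": [[-0.125, -0.103, 0.015, 0, -0.3], [-0.125, -0.103, 0.015, 0, -0.3], [-0.125, -0.103, 0.015, 0, -0.3], [-0.125, -0.103, 0.015, 0, -0.3], [-0.125, -0.103, 0.015, 0, -0.3]]}}

```text
t: 1.35
position: [0.4837, 0.1894, 0.1898]
tcp_rot: [0.116, 0.993, -0.0, -0.001]
contact_force: [-0.2, -0.5, -0.1]
grip_width: 0.0555
gripper_force: 0.0
```

```bash
python3 -c "
from h import *
goto([.4853,.1877,.108],SAN[2])
cv2.imwrite('pics/s1.png',np.hstack([cv2.resize(capture('scene')[190:310,180:310,::-1],None,fx=4,fy=4,interpolation=2)[:480],cv2.resize(capture('top')[255:335,175:275,::-1],None,fx=2.8,fy=6,interpolation=2)[:480]]))"
```

```text
inc [-0.002  -0.0013  0.0818] turn -0.0004 at [0.4837 0.1894 0.1898] tilt [-0.0013  0.0001] F [-0.24 -0.48 -0.07] t 1.35 w 0.0555
```

View pics/s1.png

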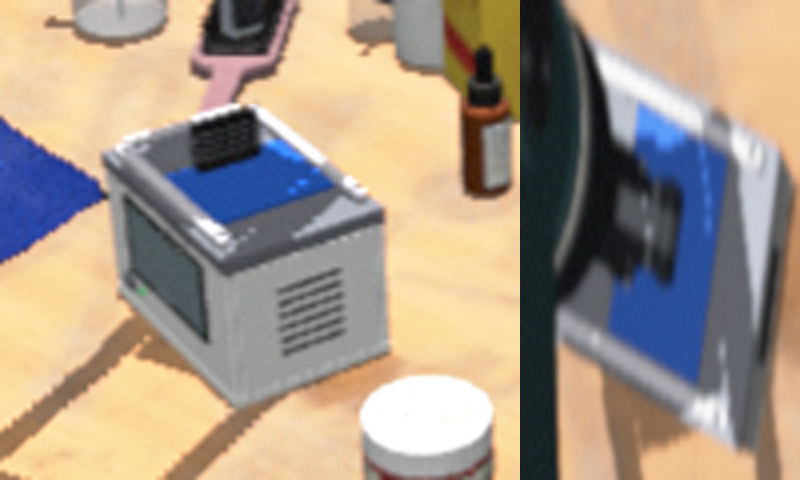

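The arm appears left of the tab in the top crop and not at all in the scene crop. I'll check the projection of the TCP against full views.

```bash
python3 -c "
from h import *
o=get_obs();P=o['position'];print(P,o['joint_pos'].round(3),proj('scene',P),proj('top',P))
a=capture('scene')[:,:,::-1].copy();b=capture('top')[:,:,::-1].copy()
for im,n in((a,'scene'),(b,'top')):
    for q in proj(n,np.array([P,P+[0,0,.1]])): cv2.circle(im,tuple(int(v) for v in q.round()),4,(0,0,255),1)
cv2.imwrite('pics/s2.png',np.hstack([a[60:460,0:400],b[60:460,50:450]]))"
```

```text
[0.48348532 0.19011522 0.18997477] [ 0.241  0.288  1.733  0.     1.121 -1.098] [[232.50040815 194.3993645 ]] [[203.24149284 288.43024522]]
```

View pics/s2.png

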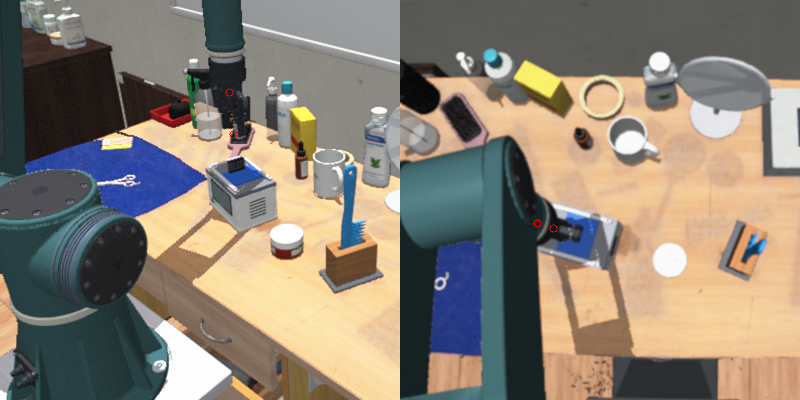

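The projected TCP (about 232,194 scene, 203,288 top) sits between the fingers, so the geometry agrees. Descending on the tab.

Request:
{"method": "move_arm", "body": {"increments": [[-0.001, -0.001, 0.041, 0, -0.3], [-0.001, -0.001, 0.082, 0, -0.3], [-0.001, -0.001, 0.082, 0, -0.3], [-0.001, -0.001, 0.082, 0, 0.5], [-0.001, -0.001, 0.082, 0, 1]]}}

```text
t: 2.17
position: [0.4865, 0.1886, 0.1098]
tcp_rot: [0.116, 0.993, 0.001, 0.001]
contact_force: [1.4, -0.7, 0.4]
grip_width: 0.0198
gripper_force: 0.0
```

Request:
{"method": "move_arm", "body": {"increments": [[0, 0, 0, 0, 1], [0, 0, 0, 0, 1], [0, 0, 0, 0, 1], [0, 0, 0, 0, 1]]}}

```text
t: 2.68
position: [0.4864, 0.1885, 0.1099]
tcp_rot: [0.117, 0.993, 0.001, 0.001]
contact_force: [-1.4, 1.3, 5.4]
grip_width: 0.0105
gripper_force: 60.0
```

```bash
python3 -c "
from h import *
goto([.4853,.1877,.108],SAN[2])"
```

```text
inc [ 0.0009 -0.0011  0.0019] turn -0.0009 at [0.4864 0.1885 0.1099] tilt [0.0029 0.0012] F [-1.45  1.29  5.38] t 2.675 w 0.0105
```

Request:
{"method": "move_arm", "body": {"increments": [[0, 0.008, -0.001, 0, 1], [0, 0.016, -0.001, 0, 1], [0, 0.024, -0.001, 0, 1], [0, 0.032, -0.001, 0, 1], [0, 0.032, -0.001, 0, 1]]}}

```text
t: 3.3
position: [0.4945, 0.2207, 0.1099]
tcp_rot: [0.116, 0.993, 0.001, 0.002]
contact_force: [5.0, -0.4, 5.3]
grip_width: 0.0108
gripper_force: 60.2
```

Request:
{"method": "move_arm", "body": {"increments": [[0, 0.003, 0, 0, 1], [0, 0.006, 0, 0, 1], [0, 0.006, 0, 0, 1]]}}

```text
t: 3.68
position: [0.4958, 0.2258, 0.1099]
tcp_rot: [0.116, 0.993, 0.001, 0.002]
contact_force: [5.6, -1.9, 5.4]
grip_width: 0.0105
gripper_force: 60.2
```

Request:
{"method": "move_arm", "body": {"increments": [[0, 0.002, 0, 0, 1], [0, 0.004, 0, 0, 1], [0, 0.004, 0, 0, 1]]}}

```text
t: 4.05
position: [0.4964, 0.2284, 0.1098]
tcp_rot: [0.116, 0.993, -0.0, 0.001]
contact_force: [4.2, -6.3, 7.8]
grip_width: 0.0106
gripper_force: 60.4
```

Request:
{"method": "move_arm", "body": {"increments": [[0, 0.002, 0, 0, 1], [0, 0.003, 0, 0, 1], [0, 0.003, 0, 0, 1]]}}

```text
t: 4.42
position: [0.4964, 0.2286, 0.1097]
tcp_rot: [0.115, 0.993, -0.003, 0.001]
contact_force: [5.0, -17.7, 11.1]
grip_width: 0.0108
gripper_force: 60.9
```

Request:
{"method": "move_arm", "body": {"increments": [[0, -0.004, 0, 0, 1], [0, -0.004, 0, 0, 0.4], [0, -0.004, 0, 0, -0.2], [0, -0.004, -0.02, 0, -0.3], [0, -0.004, -0.08, 0, -0.3]]}}

```text
t: 5.05
position: [0.4909, 0.2273, 0.1863]
tcp_rot: [0.116, 0.993, -0.002, -0.005]
contact_force: [1.4, -0.1, 0.9]
grip_width: 0.0555
gripper_force: 0.0
```

Request:
{"method": "move_arm", "body": {"increments": [[0, -0.06, -0.06, 0, -0.3], [0, -0.1, -0.1, 0, -0.3], [0, -0.15, -0.14, 0, -0.3], [0, -0.2, -0.165, 0, -0.3], [0, -0.2, -0.165, 0, -0.3]]}}

```text
t: 5.68
position: [0.4482, 0.0314, 0.3559]
tcp_rot: [0.117, 0.993, -0.0, 0.001]
contact_force: [-0.1, 0.2, 0.8]
grip_width: 0.0556
gripper_force: 0.0
```

```bash
python3 -c "
from h import *
P=w(ST,[-4,3,0])[0];goto([P[0],P[1],.35],ST[2])
cv2.imwrite('pics/s3.png',np.hstack([cv2.resize(capture('top')[255:335,175:275,::-1],None,fx=4,fy=4,interpolation=2),cv2.resize(capture('scene')[205:285,190:290,::-1],None,fx=4,fy=4,interpolation=2)]))"
```

```text
inc [-0.0518 -0.1821  0.006 ] turn 0.1579 at [0.4482 0.0314 0.3559] tilt [ 0.0023 -0.0006] F [-0.12  0.24  0.8 ] t 5.675 w 0.0556
```

View pics/s3.png

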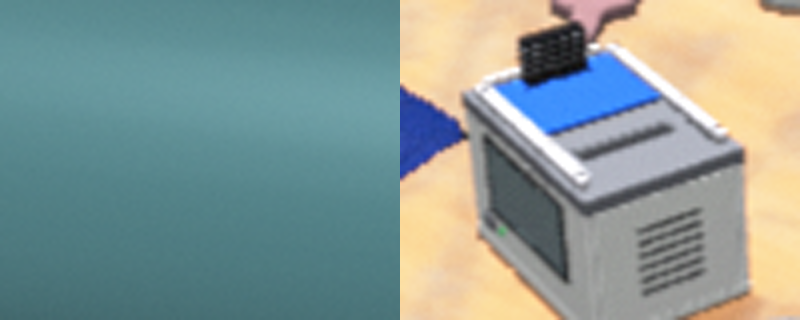

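The shutter is fully open and the slot is visible at about (246,240) in the scene view. Now the comb.

Request:
{"method": "move_arm", "body": {"increments": [[-0.015, -0.055, 0.006, 0.158, -0.1], [-0.03, -0.11, 0.006, 0.158, -0.1], [-0.052, -0.182, 0.006, 0.158, -0.1], [-0.052, -0.182, 0.006, 0.158, -0.1], [-0.052, -0.182, 0.006, 0.158, -0.1]]}}

```text
t: 6.4
position: [0.4571, -0.1548, 0.3465]
tcp_rot: [0.194, 0.981, 0.001, -0.001]
contact_force: [-0.1, 0.7, 0.7]
grip_width: 0.0472
gripper_force: 0.0
```

```bash
python3 -c "
from h import *
P=w(ST,[-4,3,0])[0];goto([P[0],P[1],.19],ST[2])
t=capture('top')[:,:,::-1];s=capture('scene')[:,:,::-1];cv2.imwrite('pics/t4.png',t);cv2.imwrite('pics/sc4.png',s)
cv2.imwrite('pics/s4.png',np.hstack([cv2.resize(t[260:330,180:280],None,fx=4,fy=4,interpolation=2),cv2.resize(s[190:260,320:420],None,fx=4,fy=4,interpolation=2)]))"
```

```text
inc [-0.0008 -0.0033  0.1565] turn 0.0021 at [ 0.4571 -0.1548  0.3465] tilt [-0.0026  0.0024] F [-0.11  0.66  0.66] t 6.4 w 0.0472
```

View pics/s4.png

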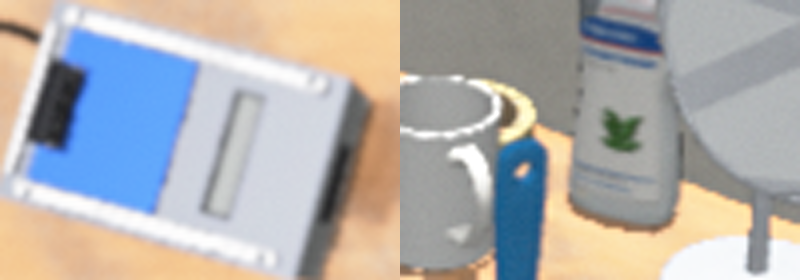

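The slot is clear, centred at about (238,298) in the top view. The handle is under the open gripper. Descending to grip.

Request:
{"method": "move_arm", "body": {"increments": [[-0.001, -0.003, 0.05, 0.002, -0.1], [-0.001, -0.003, 0.1, 0.002, -0.1], [-0.001, -0.003, 0.15, 0.002, -0.1], [-0.001, -0.003, 0.156, 0.002, -0.1], [-0.001, -0.003, 0.156, 0.002, -0.1]]}}

```text
t: 7.12
position: [0.4576, -0.1581, 0.193]
tcp_rot: [0.194, 0.981, -0.0, 0.0]
contact_force: [0.4, -1.1, -0.4]
grip_width: 0.0464
gripper_force: 0.0
```

```bash
python3 -c "
from h import *
P=w(ST,[-4,2,0])[0];goto([P[0],P[1],.19],ST[2])
def bp(n,uv,z):
    return least_squares(lambda q:(proj(n,[q[0],q[1],z])-uv).ravel(),[.48,.15]).x
t=uncrop([(252,92),(214,215),(233,153.5)],(180,260),4);s=uncrop([(577,155),(677,126),(627,140)],(190,205),4,(400,0))
print('slot pred',w(SAN,[[29,-30,95],[-29,-30,95],[0,-30,95]]))
print('top',[bp('top',u,.095) for u in t]);print('scene',[bp('scene',u,.095) for u in s])
"
```

```text
inc [ 0.0015 -0.0011  0.003 ] turn 0.002 at [ 0.4576 -0.1581  0.193 ] tilt [ 0.0004 -0.0001] F [ 0.42 -1.09 -0.38] t 7.125 w 0.0464
slot pred [[0.50379303 0.14011676 0.095     ]
 [0.44735896 0.15350317 0.095     ]
 [0.47557599 0.14680996 0.095     ]]
top [array([0.50305438, 0.13802747]), array([0.44433288, 0.15386583]), array([0.47357795, 0.14596159])]
scene [array([0.44612981, 0.15510528]), array([0.5038659 , 0.13609379]), array([0.47504508, 0.14611713])]
```

Request:
{"method": "move_arm", "body": {"increments": [[0.001, -0.001, 0.002, 0, 0.5], [0.001, -0.001, 0.002, 0, 1], [0.001, -0.001, 0.002, 0, 1], [0.001, -0.001, 0.002, 0, 1], [0.001, -0.001, 0.002, 0, 1]]}}

```text
t: 7.75
position: [0.4564, -0.1601, 0.1909]
tcp_rot: [0.195, 0.981, -0.0, 0.001]
contact_force: [-0.0, -1.4, 5.6]
grip_width: 0.0068
gripper_force: 60.4
```

```bash
python3 -c "
from h import *
goto([.4576,-.1581,.19],ST[2])
cv2.imwrite('pics/sc5.png',capture('scene')[:,:,::-1])
o=get_obs();print(o['gripper_force'],o['ft_torque'])
im=cv2.imread('pics/sc5.png');hsv=cv2.cvtColor(im,cv2.COLOR_BGR2HSV)
m=cv2.inRange(hsv,(95,120,60),(115,255,255))
for r in range(215,306,5):
    c=np.where(m[r,325:390])[0]+325;print(r,(c.min(),c.max(),len(c)) if len(c) else None)
"
```

```text
inc [-0.0004  0.0023  0.0009] turn 0.0004 at [ 0.4564 -0.1601  0.1909] tilt [ 0.0016 -0.0012] F [-0.01 -1.45  5.58] t 7.75 w 0.0068
60.36800579633564 [-0.32685808  0.10526691 -0.01463893]
215 None
220 None
225 None
230 (np.int64(345), np.int64(356), 8)
235 (np.int64(346), np.int64(347), 2)
240 (np.int64(345), np.int64(347), 3)
245 (np.int64(345), np.int64(347), 3)
250 (np.int64(345), np.int64(347), 3)
255 (np.int64(346), np.int64(348), 3)
260 (np.int64(346), np.int64(354), 9)
265 (np.int64(346), np.int64(353), 8)
270 (np.int64(346), np.int64(352), 7)
275 (np.int64(345), np.int64(352), 8)
280 (np.int64(344), np.int64(351), 8)
285 (np.int64(343), np.int64(361), 19)
290 (np.int64(343), np.int64(360), 18)
295 (np.int64(342), np.int64(360), 19)
300 (np.int64(342), np.int64(360), 19)
305 (np.int64(342), np.int64(353), 12)
```

Request:
{"method": "move_arm", "body": {"increments": [[0, 0, -0.02, 0, 1], [0, 0, -0.05, 0, 1], [0, 0, -0.08, 0, 1], [0, 0, -0.11, 0, 1], [0, 0, -0.11, 0, 1]]}}

```text
t: 8.43
position: [0.4568, -0.16, 0.3021]
tcp_rot: [0.195, 0.981, -0.001, 0.002]
contact_force: [0.8, 0.6, -0.9]
grip_width: 0.0068
gripper_force: 59.5
```

Request:
{"method": "move_arm", "body": {"increments": [[0, 0, -0.03, 0, 1], [0, 0, -0.03, 0, 1], [0, 0, -0.03, 0, 1]]}}

```text
t: 8.8
position: [0.4549, -0.1591, 0.3286]
tcp_rot: [0.195, 0.981, 0.0, -0.001]
contact_force: [0.1, 0.3, -1.0]
grip_width: 0.0065
gripper_force: 59.5
```

```bash
python3 -c "
from h import *
goto([.4576,-.1581,.19],ST[2])
im=capture('scene')[:,:,::-1].copy();cv2.imwrite('pics/sc6.png',im);t=capture('top')[:,:,::-1].copy();cv2.imwrite('pics/t6.png',t)
o=get_obs();P=o['position'];print(o['gripper_force'],o['grip_width'])
Z=P[2]+.019
# nominal outline of upright comb with grip point at the grasp point, minus scene view
c=np.array([P[0],P[1],ST[2]])
def box(x0,x1,z0,z1):return [[x0,0,z0],[x1,0,z0],[x1,0,z1],[x0,0,z1]]
q0,s=np.array([315,120]),4
z=cv2.resize(im[120:260,315:415],None,fx=s,fy=s,interpolation=2)
g=Z*1000
for b in (box(-12.5,12.5,g-200,g+40),box(6.5,40.5,g-196,g-84)):
    q=((proj('scene',w(c,b))-q0+.5)*s-.5).round().astype(np.int32);cv2.polylines(z,[q],True,(0,0,255),1)
q1=np.array([370,250]);y=cv2.resize(t[250:390,370:470],None,fx=4,fy=4,interpolation=2)
for b in (box(-12.5,12.5,g-200,g+40),box(6.5,40.5,g-196,g-84)):
    q=((proj('top',w(c,b))-q1+.5)*s-.5).round().astype(np.int32);cv2.polylines(y,[q],True,(0,0,255),1)
cv2.imwrite('pics/s6.png',np.hstack([z,y]))
"
```

```text
inc [-0.0024  0.0019  0.1386] turn 0.0004 at [ 0.4549 -0.1591  0.3286] tilt [-0.0019  0.001 ] F [ 0.09  0.27 -1.04] t 8.8 w 0.0065
59.4653925485909 0.006837504342438587
```

View pics/s6.png

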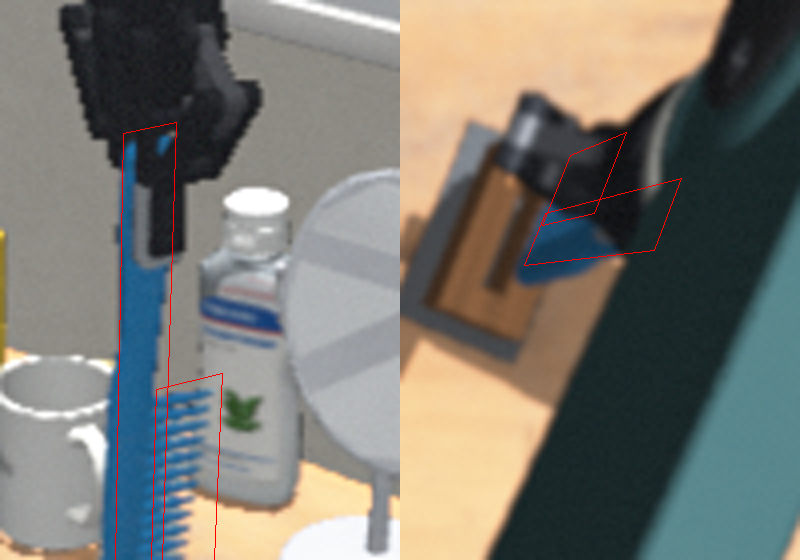

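The comb is held clear of the stand. The upper handle fits the upright outline, but the toothed end sits about 10 crop px left of it at the bottom, so the lean persists in the grip. I'll measure it numerically.

```bash
cat >> h.py <<'E'
def lean(im,yaw,P=None,verbose=True):
    """comb lean (rad, + = top towards comb +x) and comb-x offset of the grip axis, from the spine's left edge in the scene view (BGR)"""
    o=get_obs();P=o["position"] if P is None else P
    g=(P[2]+.019)*1000;c=np.array([P[0],P[1],yaw])
    d=im[:,:,0].astype(float)-im[:,:,2]
    def pts(th,off,s,x=-12.5,y=4):   # s: mm above tip (200 = grip)
        u=s-200;return w(c,np.c_[off+x*np.cos(th)+u*np.sin(th),np.full(len(s),y),g+u*np.cos(th)-x*np.sin(th)])
    S=np.linspace(8,110,60);obs=[]
    for uv in proj("scene",pts(0,0,S)):
        r=int(round(uv[1]));a=int(uv[0])-14
        row=d[r,a:a+26];k=np.where((row[1:]>40)&(row[:-1]<=40))[0]
        k=[i for i in k if i+4<len(row) and (row[i+1:i+4]>40).all()]
        if k: i=k[0];obs.append((a+i+(40-row[i])/(row[i+1]-row[i]),r))
    obs=np.array(obs)
    def f(q):
        m=proj("scene",pts(q[0],q[1],np.linspace(0,125,40)));m=m[np.argsort(m[:,1])]
        return np.interp(obs[:,1],m[:,1],m[:,0])-obs[:,0]
    r=least_squares(f,[0,0],loss="soft_l1",f_scale=.5)
    if verbose: print("lean",r.x[0].round(4),"off",r.x[1].round(2),"n",len(obs),"rms",np.sqrt((f(r.x)**2).mean()).round(2))
    return r.x
E
python3 -c "
from h import *
im=cv2.imread('pics/sc6.png');q=lean(im,ST[2])
o=get_obs();P=o['position']
print('nominal tip',proj('scene',w([P[0],P[1],ST[2]],[[-12.5,4,(P[2]+.019)*1e3-200],[-12.5,4,(P[2]+.019)*1e3-90]])))
d=im[:,:,0].astype(int)-im[:,:,2]
for r in range(215,300,6): print(r,d[r,334:352].tolist())
"
```

```text
lean 0.0192 off -1.97 n 60 rms 0.18
nominal tip [[342.19712203 273.42312183]
 [343.03876653 221.28921978]]
215 [0, -2, -2, 0, -1, -1, -1, 0, 24, 96, 110, 109, 106, 106, 110, 106, 104, 104]
221 [-1, -1, -1, -2, -1, -1, -1, 15, 81, 112, 111, 112, 109, 108, 108, 105, 103, 99]
227 [0, 0, 0, 0, 0, -5, 7, 44, 100, 114, 112, 110, 108, 106, 109, 108, 102, 101]
233 [0, -1, 0, -4, -4, 0, 0, 47, 96, 113, 109, 104, 100, 104, 102, 100, 104, 98]
239 [-1, 1, 0, -2, -3, -2, 11, 70, 110, 108, 105, 102, 103, 108, 103, 102, 101, 112]
245 [1, 0, 1, 0, -3, -3, 20, 89, 104, 95, 93, 97, 102, 101, 100, 103, 107, 119]
251 [-1, -4, -2, -5, -3, 7, 42, 95, 108, 103, 100, 100, 97, 97, 97, 99, 100, 105]
257 [-53, -58, -64, -78, -82, -42, 15, 91, 110, 105, 103, 98, 95, 98, 100, 110, 126, 121]
263 [-83, -81, -88, -99, -77, -26, 66, 108, 108, 105, 103, 104, 101, 100, 102, 109, 120, 128]
269 [-79, -77, -74, -75, -82, -76, 55, 112, 104, 105, 104, 101, 100, 100, 101, 107, 106, 107]
275 [-73, -75, -77, -79, -83, -85, -88, -65, 46, 108, 109, 110, 82, -5, -73, -80, -79, -81]
281 [-84, -81, -79, -79, -79, -78, -79, -81, -81, -84, -84, -86, -82, -83, -85, -82, -79, -82]
287 [-89, -88, -86, -86, -86, -86, -87, -88, -86, -84, -86, -86, -83, -82, -84, -83, -84, -84]
293 [-95, -94, -94, -95, -97, -93, -94, -95, -94, -93, -93, -95, -92, -93, -92, -92, -90, -90]
299 [-80, -77, -79, -82, -86, -92, -101, -108, -105, -94, -87, -84, -77, -76, -75, -75, -75, -75]
```

```bash
sed -i 's/np.linspace(8,110,60)/np.linspace(18,104,60)/' h.py; python3 -c "
from h import *
im=cv2.imread('pics/sc6.png');q=lean(im,ST[2])
print('tip centre shift along comb x', q[1]-200*np.sin(q[0])+14.5-14.5)"
```

```text
lean 0.0225 off -1.58 n 60 rms 0.18
tip centre shift along comb x -6.085865212162535
```

```bash
python3 -c "
from h import *
y=-.245;goto([.4748-.0084*np.cos(y),.1463-.0084*np.sin(y),.325],y)"
```

```text
inc [0.1067 0.2885 0.0038] turn -0.1479 at [ 0.4548 -0.1591  0.3285] tilt [-0.0025  0.0013] F [-0.53  0.54 -0.45] t 8.9 w 0.0068
```

Request:
{"method": "move_arm", "body": {"increments": [[0.014, 0.038, 0.003, -0.05, 1], [0.028, 0.077, 0.003, -0.1, 1], [0.043, 0.115, 0.003, -0.148, 1], [0.057, 0.154, 0.003, -0.148, 1], [0.071, 0.192, 0.003, -0.148, 1]]}}

```text
t: 9.52
position: [0.4629, 0.0464, 0.326]
tcp_rot: [0.122, 0.993, -0.0, -0.001]
contact_force: [0.6, 0.4, -0.7]
grip_width: 0.0068
gripper_force: 59.5
```

```bash
python3 -c "
from h import *
y=-.245;goto([.4748-.0084*np.cos(y),.1463-.0084*np.sin(y),.325],y)"
```

```text
inc [0.021  0.0998 0.001 ] turn 0.0001 at [0.4629 0.0464 0.326 ] tilt [-0.0017  0.    ] F [ 0.62  0.4  -0.73] t 9.525 w 0.0068
```

Request:
{"method": "move_arm", "body": {"increments": [[0.007, 0.035, 0, 0, 1], [0.014, 0.07, 0, 0, 1], [0.02, 0.094, 0, 0, 1], [0.02, 0.097, 0, 0, 1], [0.02, 0.097, 0, 0, 1]]}}

```text
t: 10.15
position: [0.4673, 0.1436, 0.3264]
tcp_rot: [0.122, 0.993, -0.0, -0.001]
contact_force: [0.0, -0.8, -0.3]
grip_width: 0.0069
gripper_force: 59.5
```

Request:
{"method": "move_arm", "body": {"increments": [[0, 0, 0.01, 0, 1], [0, 0, 0.02, 0, 1], [0, 0, 0.03, 0, 1], [0, 0, 0.03, 0, 1], [0, 0, 0.03, 0, 1]]}}

```text
t: 10.78
position: [0.4677, 0.144, 0.2971]
tcp_rot: [0.122, 0.993, -0.0, 0.0]
contact_force: [0.2, -0.3, -0.1]
grip_width: 0.0064
gripper_force: 59.5
```

```bash
python3 -c "
from h import *
y=-.245;goto([.4748-.0084*np.cos(y),.1463-.0084*np.sin(y),.295],y)
im=capture('scene')[:,:,::-1].copy();cv2.imwrite('pics/sc7.png',im);t=capture('top')[:,:,::-1].copy();cv2.imwrite('pics/t7.png',t)
q=lean(im,y);o=get_obs();P=o['position']
z=P[2]+.019-.2;k=q[1]/1e3-.2*np.sin(q[0])+.0145
print('tip z',z,'tip xy est',P[0]+k*np.cos(y),P[1]+k*np.sin(y),'k',k)
s=5;q0=np.array([210,190]);v=cv2.resize(im[190:270,210:290],None,fx=s,fy=s,interpolation=2)
c=[P[0]+k*np.cos(y),P[1]+k*np.sin(y),y];sl=[.4748,.1463,y]
def pl(pose,B,col,n,off,img):
    cv2.polylines(img,[((proj(n,w(pose,B))-off+.5)*s-.5).round().astype(np.int32)],True,col,1)
b=lambda x,yy,zz:[[-x,-yy,zz],[x,-yy,zz],[x,yy,zz],[-x,yy,zz]]
q1=np.array([200,255]);u=cv2.resize(t[255:335,200:280],None,fx=s,fy=s,interpolation=2)
for n,off,img in(('scene',q0,v),('top',q1,u)):
    pl(c,b(27,4,z*1e3),(0,0,255),n,off,img);pl(sl,b(29,6,95),(0,255,255),n,off,img)
cv2.imwrite('pics/s7.png',np.hstack([v,u]))
"
```

```text
inc [0.0021 0.004  0.0021] turn 0.0001 at [0.4677 0.144  0.2971] tilt [ 0.     -0.0001] F [ 0.23 -0.27 -0.09] t 10.775 w 0.0064
lean 0.0562 off 1.5 n 58 rms 2.24
tip z 0.11644222977957541 tip xy est 0.4725648448172524 0.14291963851879616 k 0.004772305861821063
```

View pics/s7.png

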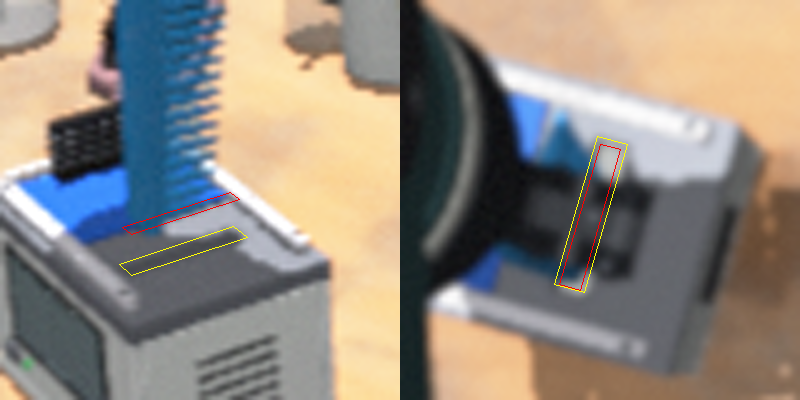

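The comb hangs about 21 mm above the lid, over the slot: red is the comb section, yellow the slot at (185,250) in the left crop. The blue shutter behind it spoiled this lean fit, so I'll redo it on the upper rows only.

```bash
sed -i 's/def lean(im,yaw,P=None,verbose=True)/def lean(im,yaw,P=None,verbose=True,lo=18)/;s/np.linspace(18,104,60)/np.linspace(lo,104,60)/;s/return r.x$/return r.x,obs,f/' h.py; python3 -c "
from h import *
im=cv2.imread('pics/sc7.png')
for lo in(40,55,70):
    q,obs,f=lean(im,-.245,lo=lo)
    print('fixed lean .0225: off',least_squares(lambda v:f([.0225,v[0]]),[0]).x, (200-(lo+104)/2)) 
d=im[:,:,0].astype(int)-im[:,:,2]
for r in range(190,238,3): print(r,d[r,228:262].tolist())
"
```

```text
lean 0.0368 off -0.85 n 60 rms 0.33
fixed lean .0225: off [-2.59676837] 128.0
lean 0.0122 off -3.62 n 60 rms 0.33
fixed lean .0225: off [-2.38086769] 120.5
lean 0.0336 off -1.36 n 60 rms 0.33
fixed lean .0225: off [-2.53786481] 113.0
190 [-85, -81, -87, -84, -61, 28, 99, 106, 103, 104, 102, 101, 102, 97, 111, 111, 112, 114, 111, 99, 99, 96, 78, 34, -7, -22, -47, -74, -70, -69, -70, -70, -69, -71]
193 [-81, -82, -87, -76, -23, 77, 108, 106, 103, 105, 103, 100, 103, 94, 105, 116, 122, 114, 108, 109, 110, 101, 81, 61, 25, -7, -45, -68, -70, -74, -75, -74, -71, -73]
196 [-76, -84, -53, -19, 18, 87, 105, 96, 92, 94, 99, 99, 97, 94, 91, 106, 119, 123, 117, 112, 110, 98, 81, 65, 21, -42, -68, -69, -70, -71, -72, -73, -77, -77]
199 [-76, -71, -42, -15, 12, 79, 112, 106, 102, 101, 100, 99, 89, 93, 98, 97, 103, 119, 121, 117, 111, 103, 98, 81, 21, -49, -74, -75, -77, -77, -75, -77, -72, -72]
202 [-58, -40, -24, -6, 1, 53, 98, 108, 102, 104, 103, 99, 95, 96, 92, 96, 95, 86, 110, 114, 101, 98, 91, 59, 17, -10, -62, -75, -75, -73, -72, -73, -73, -74]
205 [-32, -35, -40, -42, -42, -14, 54, 103, 10
[... 953 characters left out ...]
 137, 154, 118, 73, 61, 42, 28, -4, -44, -70, -75, -74, -77, -76, -77, -78]
226 [190, 190, 192, 188, 190, 190, 190, 148, 104, 97, 103, 101, 95, 98, 96, 103, 104, 102, 108, 132, 161, 178, 180, 129, 53, 10, 0, 0, 0, -2, -52, -73, -76, -74]
229 [191, 189, 190, 190, 189, 193, 194, 166, 107, 97, 95, 102, 98, 96, 99, 109, 110, 103, 104, 131, 144, 167, 188, 189, 183, 161, 100, 37, 6, 8, 2, 2, -5, -16]
232 [189, 169, 166, 145, 127, 125, 125, 111, 104, 102, 102, 99, 97, 102, 98, 113, 116, 99, 85, 64, 49, 31, 17, 15, 13, 14, 14, 17, 14, 14, 10, 8, 4, 6]
235 [126, 127, 128, 127, 131, 126, 116, 103, 85, 77, 91, 102, 101, 88, 45, 21, 13, 15, 16, 14, 16, 13, 14, 16, 15, 14, 12, 14, 13, 15, 15, 14, 16, 12]
```

```bash
python3 -c "
from h import *
im=cv2.imread('pics/sc7.png');d=im[:,:,0].astype(int)-im[:,:,2];P=np.array([.4677,.144,.2971]);y=-.245
for c in range(234,247): print(c,d[228:244,c].tolist())
for k in(.007,.0085):
    c=[P[0]+k*np.cos(y),P[1]+k*np.sin(y),y]
    print(k,proj('scene',w(c,[[-27,-4,116.5],[-15,-4,116.5],[-2,-4,116.5],[-27,4,116.5]])).round(1).tolist())
c=[.4677,.144-.001,y];print('dy -1mm shift',proj('scene',[[.47,.144,.1165],[.47,.143,.1165],[.47,.144,.1155]]))
"
```

```text
234 [194, 194, 191, 144, 125, 123, 125, 116, 66, 17, 7, 8, 9, 9, 9, 5]
235 [167, 166, 133, 117, 111, 120, 124, 103, 35, 10, 7, 7, 7, 6, 9, 7]
236 [109, 107, 101, 104, 104, 110, 110, 85, 20, 4, 7, 8, 9, 7, 8, 8]
237 [96, 97, 102, 99, 102, 102, 99, 77, 22, 8, 7, 9, 8, 8, 7, 6]
238 [97, 95, 100, 101, 102, 101, 101, 91, 47, 14, 5, 8, 10, 9, 4, 8]
239 [98, 102, 103, 100, 99, 96, 108, 102, 82, 29, 9, 8, 9, 7, 9, 6]
240 [97, 98, 99, 98, 97, 96, 101, 101, 89, 29, 9, 8, 7, 8, 8, 6]
241 [100, 96, 98, 96, 102, 98, 97, 88, 68, 19, 7, 8, 9, 6, 8, 9]
242 [104, 99, 97, 102, 98, 93, 70, 45, 29, 11, 8, 8, 7, 7, 6, 6]
243 [117, 109, 98, 114, 113, 82, 33, 21, 13, 9, 7, 6, 5, 7, 9, 7]
244 [126, 110, 116, 131, 116, 63, 19, 13, 15, 11, 7, 8, 9, 6, 7, 9]
245 [133, 103, 123, 131, 99, 48, 16, 15, 15, 12, 7, 5, 6, 6, 10, 9]
246 [131, 104, 129, 130, 85, 31, 16, 16, 15, 12, 6, 9, 7, 7, 8, 7]
0.007 [[236.7, 236.2], [241.6, 234.6], [246.8, 232.9], [234.9, 234.7]]
0.0085 [[237.3, 236.0], [242.2, 234.4], [247.4, 232.7], [235.5, 234.5]]
dy -1mm shift [[244.67856647 232.39537941]
 [244.98996722 232.53950864]
 [244.71018648 232.78996522]]
```

The comb's bottom edge reads about 4 mm lower than assumed, which fits being gripped 204 mm above the tip. So tip z = TCP − 0.185. Aligning now.

Request:
{"method": "move_arm", "body": {"increments": [[0.0018, 0.004, 0, 0, 1], [0.0018, 0.004, 0, 0, 1], [0.0018, 0.004, 0.003, 0, 1], [0.0018, 0.004, 0.006, 0, 1], [0.0018, 0.004, 0.006, 0, 1]]}}

```text
t: 11.5
position: [0.4666, 0.1482, 0.2906]
tcp_rot: [0.122, 0.993, -0.0, -0.0]
contact_force: [-0.1, -0.1, -0.2]
grip_width: 0.0067
gripper_force: 59.5
```

```bash
python3 -c "
from h import *
y=-.245
for i in range(4):
    goto([.4748-.008*np.cos(y),.1463-.008*np.sin(y),.29],y);capture('scene')"
```

```text
inc [-0.0005  0.0001  0.0006] turn 0.0001 at [0.4666 0.1482 0.2906] tilt [-0.0008 -0.0003] F [-0.12 -0.12 -0.23] t 11.5 w 0.0067
inc [-0.0003  0.      0.0008] turn 0.0002 at [0.4667 0.1483 0.2908] tilt [-0.0005 -0.0002] F [-0.66 -0.54 -1.06] t 11.55 w 0.0067
inc [-0.0002 -0.      0.001 ] turn 0.0002 at [0.4668 0.1483 0.291 ] tilt [-0.0003 -0.0002] F [ 0.11 -0.48 -0.06] t 11.6 w 0.0068
inc [-0.0002 -0.      0.001 ] turn 0.0001 at [0.4669 0.1483 0.291 ] tilt [-0.0001 -0.0001] F [ 0.15 -0.53  0.24] t 11.65 w 0.0072
```

Request:
{"method": "move_arm", "body": {"increments": [[0, 0, 0.004, 0, 1], [0, 0, 0.007, 0, 1], [0, 0, 0.01, 0, 1], [0, 0, 0.012, 0, 1], [0, 0, 0.014, 0, 1]]}}

```text
t: 12.32
position: [0.4668, 0.1483, 0.2769]
tcp_rot: [0.122, 0.993, -0.0, -0.0]
contact_force: [-0.6, 0.2, -0.5]
grip_width: 0.0068
gripper_force: 59.5
```

Request:
{"method": "move_arm", "body": {"increments": [[0, 0, 0.002, 0, 1], [0, 0, 0.004, 0, 1], [0, 0, 0.004, 0, 1]]}}

```text
t: 12.7
position: [0.4667, 0.1483, 0.2729]
tcp_rot: [0.122, 0.993, -0.0, -0.0]
contact_force: [0.4, 0.2, -0.6]
grip_width: 0.007
gripper_force: 59.5
```

No contact 7 mm into the slot. I'll continue, shifting slightly to follow the lean.

Request:
{"method": "move_arm", "body": {"increments": [[0.0001, 0, 0.004, 0, 1], [0.0002, 0, 0.008, 0, 1], [0.0003, 0, 0.012, 0, 1], [0.0004, 0, 0.016, 0, 1], [0.0004, 0, 0.016, 0, 1]]}}

```text
t: 13.32
position: [0.4662, 0.1484, 0.2566]
tcp_rot: [0.122, 0.993, -0.0, -0.0]
contact_force: [-0.6, -0.4, -0.1]
grip_width: 0.0069
gripper_force: 59.5
```

Request:
{"method": "move_arm", "body": {"increments": [[0.0001, 0, 0.004, 0, 1], [0.0002, 0, 0.008, 0, 1], [0.0003, 0, 0.012, 0, 1], [0.0004, 0, 0.016, 0, 1], [0.0004, 0, 0.016, 0, 1]]}}

```text
t: 13.95
position: [0.4657, 0.1485, 0.2406]
tcp_rot: [0.122, 0.993, -0.0, -0.0]
contact_force: [0.0, -0.4, -0.9]
grip_width: 0.0069
gripper_force: 59.5
```

Request:
{"method": "move_arm", "body": {"increments": [[0.0001, 0, 0.004, 0, 1], [0.0002, 0, 0.008, 0, 1], [0.0003, 0, 0.012, 0, 1], [0.0004, 0, 0.016, 0, 1], [0.0004, 0, 0.016, 0, 1]]}}

```text
t: 14.58
position: [0.4654, 0.1486, 0.2247]
tcp_rot: [0.122, 0.993, -0.0, -0.0]
contact_force: [0.4, -0.6, -0.3]
grip_width: 0.007
gripper_force: 59.5
```

Request:
{"method": "move_arm", "body": {"increments": [[0.0001, 0, 0.004, 0, 1], [0.0002, 0, 0.009, 0, 1], [0.0003, 0, 0.014, 0, 1], [0.0004, 0, 0.018, 0, 1], [0.0004, 0, 0.018, 0, 1]]}}

```text
t: 15.2
position: [0.465, 0.1487, 0.2066]
tcp_rot: [0.122, 0.993, -0.0, -0.0]
contact_force: [-0.2, -0.8, -0.4]
grip_width: 0.0068
gripper_force: 59.5
```

Request:
{"method": "move_arm", "body": {"increments": [[0, 0, 0, 0, 1], [0, 0, 0, 0, 1], [0, 0, 0, 0, 1], [0, 0, 0, 0, 1]]}}

```text
t: 15.7
position: [0.4653, 0.1487, 0.2071]
tcp_rot: [0.122, 0.993, -0.0, 0.0]
contact_force: [1.2, -0.5, 0.3]
grip_width: 0.0065
gripper_force: 59.5
```

```bash
python3 -c "
from h import *
goto([.465,.1487,.207],-.245);im=capture('scene')[:,:,::-1].copy();cv2.imwrite('pics/s8.png',cv2.resize(im[130:290,180:310],None,fx=3.7,fy=3.7,interpolation=2))
P=get_obs()['position'];c=[P[0]+.0095*np.cos(-.245),P[1]+.0095*np.sin(-.245),-.245];tz=(P[2]-.185)*1e3
q=(proj('scene',w(c,[[26,0,tz+116],[26,0,tz+60]]))-[180,130])*3.7;print('crop px of top tooth tip / half:',q.round(0).tolist())"
```

```text
inc [ 0.0003 -0.0001  0.0001] turn 0.0002 at [0.4653 0.1487 0.2071] tilt [ 0.     -0.0001] F [ 1.2  -0.48  0.28] t 15.7 w 0.0065
crop px of top tooth tip / half: [[278.0, 331.0], [284.0, 411.0]]
```

View pics/s8.png

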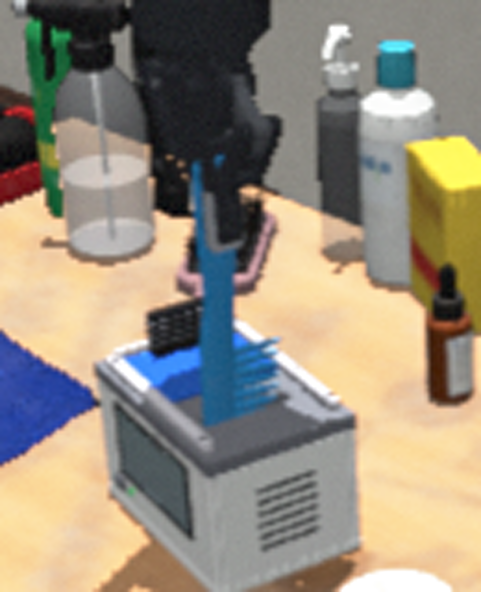

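The comb is upright through the slot at about (240,410). Only its top six or so teeth (345–410) are above the lid, matching a tip depth of about 73 mm, and the forces are within the noise.

```bash
python3 -c "
from station import *
print(sign_off())"
```

```text
the job is handed in; nothing more can be done
None
```

The job is handed in at about 16 s: the shutter is open to its end stop, and the comb is still held in the slot, near upright (about 1–2° lean), about 73 mm deep and clear of the bottom, with no contact force above noise.

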